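Bring a spread circlip to its groove on a trolley axle

TASK

The trolley wheel is back on its stub axle: take the circlip pliers, with the snap ring on their tips, out of the slotted rack, squeeze the handles to spread the ring, bring it over the end of the shaft and lower it gently until it lies flat on the washer, level with the groove. Finish there, still holding the pliers squeezed with the ring spread round the shaft, so that the fit can be checked before it is allowed to snap in; do not let go, and leave everything else on the bench and in the rack where it is.

Things in the scene. Friction and masses are not known exactly. Their poses are not given: they have to be found in the camera images.
- pliers: External circlip pliers, 195 mm long, 0.3 kg, dark steel, black grips, hanging loose and upright, tips down, in either slot of the rack. Origin: middle of the joint plates (17 x 42 x 20 mm), whose flat underside, 10 mm lower, rests on the rack board. z up; y: line along which the handles close; x points away from the ring, into the slot. Jaws reach down to z = -90, and y = +-27 when spread.
- plier_grip (a point): Midway between the black grips, 80 mm above the origin of pliers, same axes: grasp here, closing along y. Grips: z = 52 to 102 from that origin, 14 mm wide in x. At rest they lean outward: 46 mm over their outsides low, 52 mm here, 59 mm at the top. Squeezed to the stop: upright, parallel, 30 mm over their outsides. A spring parts them: 5 N a handle at rest, 12 N at the stop.
- handle_l (a joint): How far the handles are squeezed (rad of each lever; both move alike, about the fixed mid-plane): 0 = at rest, the ring closed, too narrow for the shaft; 0.14 = at the built-in stop, the ring fully spread, 2.4 mm clear all round the 40 mm shaft.
- ring_mid (a point): Middle of the snap ring: the point that belongs on the shaft axis, mid-thickness; z up. In the frame of pliers it is at (-0.0204, 0, -0.088), squeezed or not. The ring is steel, 3 mm thick, about 54 mm across, open on the pliers' side, where its two eyes are captive on the pins of the tips, so it cannot drop off. Its far side lies 29 mm from this point, in -x.
- rack: Fixed rack: wooden board 280 mm wide (y), 16 mm thick, top 115 mm above the bench, x from -32 to 48 mm, on uprights at y = +-132. Two slots, 29 mm wide, at y = +-68, open at the front edge (-x), 44 mm deep. Origin on the bench under the middle. The ring hangs below the board and cannot pass up through it: draw the pliers out along the rack's -x 60 mm or more, then lift.
- stub: Fixed steel stub axle of a trolley, upright on a 150 x 150 x 10 mm plate lying on the bench, its rubber-tyred wheel (160 mm across, top at 52 mm) and a thrust washer (58 mm across, top at 59 mm) already on. Shaft 40 mm across, its end 78.5 mm above the bench, chamfered 3.5 mm. Origin on the bench, on the shaft axis.
- groove (a point): On the shaft axis, 60.5 mm above the bench: where ring_mid comes when the ring lies on the washer. The groove, 35.6 mm across, reaches from the washer's top to 4 mm above it.
- shaft_end (a point): Centre of the shaft's end face, 78.5 mm above the bench.
- mallet: Bystander: carver's round wooden mallet, head 82 mm across, reaching 86 mm above the rack board, hanging by its head in the other slot. Origin at the lower end of its handle, 13 mm above the bench.
- gouge: Bystander: carving gouge, 230 mm long, 29 mm thick handle, lying between rack and axle. Origin under its middle, along x.
- gouge_small: Bystander: gouge 200 mm long lying on the bench. Origin under its middle, along x.
- chock: Bystander: wooden chock 90 x 45 x 22 mm. Origin under its middle.
- leaf: Bystander: carved wooden leaf, about 75 x 85 mm, 18 mm high. Origin under its stem.
- tin: Bystander: varnish tin, 74 mm across, 85 mm high. Origin under its middle.
- spare_washer: Bystander: washer 52 mm across, 5 mm thick, flat on the bench. Origin under its middle.
- parts_tin: Bystander: open tin tray 110 x 80 x 35 mm. Origin under its middle.
There are look-alikes about, which are no part of the job. What is meant by the stub is not turquoise, and is the larger of those in its own colour.

How it is judged:
On the way, in this order (a step that is already met when the one before it is completed fails the run):
1. the pliers are held and drawn clear of the rack (contact force between the fingers and pliers above 3 N and contact force between pliers and rack below 0.1 N and distance of pliers from where it was at the start of the episode above 0.05 m), for 0.1 s.
2. the ring is spread over the shaft's end (value of joint handle_l above 0.115 rad and horizontal distance between ring_mid and shaft_end below 0.012 m and height (world z) of ring_mid above 0.0795 m), for 0.02 s.
At the end, for the whole second after the job is handed in: The fingers hold the pliers (over 3 N), clear of the rack and still; the handles are squeezed past 0.115 rad so that the ring is spread; the ring is round the shaft, its middle within 5 mm of the axis sideways and from 2 mm below to 2.5 mm above the groove point, tilted less than 0.10 rad (value of joint handle_l above 0.115 rad and horizontal distance between ring_mid and groove below 0.005 m and z of ring_mid in the frame of groove between -0.002 and 0.0025 m and angle between the z axis of ring_mid and the z axis of groove, either way round below 0.1 rad and contact force between the fingers and pliers above 3 N and contact force between pliers and rack below 0.1 N and linear speed of pliers below 0.02 m/s); the arm keeps its last pose, push and grip.
It fails at once if the ring is forced down or jammed on the axle (over 40 N) (contact force between pliers and stub above 40 N).
It fails at once if a bystander on the bench or the mallet in the rack is disturbed (moved over 30 mm) (distance of any of mallet, gouge, gouge_small, chock, leaf, tin, spare_washer, parts_tin from where it was at the start of the episode above 0.03 m).
It also fails if it takes over 42 s, if anything falls off the work surface, if the arm or the gripper's body presses on something with over 40 N, if the wrist force passes 120 N, or if a joint passes its speed limit or range.

ROBOT

A 6-joint arm with a two-finger parallel gripper is mounted at the origin on the work surface. World frame = base frame: x ahead of the robot, y to its left, z up, the work surface at z = 0. Lengths are in m, angles in rad, forces in N, time in s.
With the tool pointing down it reaches from about 0.25 to 0.725 m from the base axis. Payload 4 kg.
Tool frame: the origin (TCP) lies midway between the tips of the shut fingers; the grasp point (between the pads) lies 19 mm behind it (robot.grip_depth is the distance from the TCP to the grasp point, in m); z points along the fingers, y is the line along which they close (so a half turn about z gives the same grasp; the last joint's range is limited). The gripper opens to 85 mm and grips with 20 to 120 N. Pads are 22 mm wide; open, the fingers measure 114 mm over their backs; the gripper's body (76 mm by 85 mm) begins 54 mm behind the grasp point. The pads swing forward as they close: fully open they stand 13 mm farther back than shut.
Start: joints at [-1.148, 0.241, 0.005, 1.335, 0, 1.571], TCP at [0.205, -0.456, 0.231] pointing down, gripper open.
Joint ranges: [-2.72, 2.72], [-1.05, 1.87], [-1.09, 1.28], [-1.99, 2.15], [-1.42, 1.44], [-3.14, 3.14]. Speed limits (rad/s): [2.79, 2.79, 3.14, 3.14, 3.14, 3.14].

INTERFACE

Orientations are given as [roll, pitch, yaw] about the fixed x, y, z axes, in that order (R = Rz(yaw) Ry(pitch) Rx(roll)).
In Python, from cell import readout, snapshot, robot gives the robot as it stands.
- The arm moves only by the tool step_arm, never from a script. Its argument "motion" is a list of rows, each an object with "dp": the shift along the tool's x, y, z normalised to -1 to 1, where 1 is 0.1 m, a list of three; "twist": the turn, a rotation vector about the tool's x, y, z normalised to -1 to 1, where 1 is 0.5 rad, a list of three; "claw": the opening, from 0 (shut) to 1 (fully open). A call has 1 to 5 rows; each row is the pose to reach, as a shift and turn from the pose commanded when the call began, along the tool's axes at that moment; what a row does not reach only later rows make up. A row lasts 1/10 s, in which the tool goes at most 50 mm and 8.59 degrees, less where a joint would pass 70% of its speed; a pose out of reach is approached as far as the arm can. A call with a number of a shift or a turn outside -1 to 1 is refused whole. A call with a gripper value outside its range is refused whole. The fingers move at their own pace and stop on an object; the grip force is fixed at half the most. Time passes only in rows, so rows that repeat a pose let the fingers close. It gives the time, the measured TCP pose, the force, the opening and the grip force at its end, in the units of the state.
- readout.sense(): the state, without advancing time (a new reading comes with each control period).
- snapshot(name): name is "scene" or "side" or "wrist"; returns a dict with "pixels" (420x560x3 uint8, red, green, blue), "camera_matrix" (3x3 intrinsics, pixels), "eye" and "attitude" of the camera in the world. Camera axes: x right, y down, z forward; pixel columns grow to the right and rows downward; lengths in m; the calibration is good to about 2 mm. A picture is of the moment at which its call begins. There is no depth.
- robot.job_done(): hands the job in; it is judged then, once.
The state is a dict: "clock": time; "joint_pos": joint angles; "joint_vel": joint speeds; "tau": joint torques, N m; "eef_pos": TCP position; "orientation": TCP orientation; "force": force on the tool from outside, world axes, zero at the start; "wrist_torque": the same for the moment, N m; "gripper_width": finger opening in m; "grasp_force": force on a finger pad.
Only numpy, scipy, OpenCV 4.12 (cv2) and the standard library are available. Lean on these libraries where they do the work, as an engineer would, in place of code of your own. Each camera call takes 0.05 s, during which the arm holds its last target. There are 200 camera calls.

## Working session

There is one attempt and no reset: what is moved stays moved. The work goes in short steps, Python scripts to look and compute and a tool call to move; the robot and the scene stay as the last step left them, time stands still between calls to the robot, and variables do not carry over. Pictures are saved under pics/ and viewed, at most 10 in all, crops included, and the job is handed in when it is done.

Besides the shell and the picture viewer there is one more tool, called after "Request:" by a JSON object that holds its "name" and its "arguments". step_arm: Moves the arm, as the interface text tells. Scaled input: -1 to 1 covers 0.1 m each way for a shift and 0.5 rad each way for a turn. Its arguments: {"type":"object","properties":{"motion":{"type":"array"}},"required":["motion"]}

```bash
mkdir -p pics; ls; cat > h.py <<'E'
import numpy as np, cv2
from cell import readout, snapshot, robot
from scipy.spatial.transform import Rotation as Ro
def Rm(a):
    a=np.array(a,float)
    if a.shape==(3,3): return a
    return Ro.from_quat(a).as_matrix() if a.size==4 else Ro.from_euler('xyz',a).as_matrix()
def snap(n,f=None):
    s=snapshot(n)
    if f: cv2.imwrite('pics/'+f,s['pixels'][:,:,::-1])
    return s
def ray(s,u,v):
    K=np.array(s['camera_matrix']); d=Rm(s['attitude'])@np.linalg.solve(K,[u,v,1.]); return np.array(s['eye']),d
def plane(s,u,v,z):
    e,d=ray(s,u,v); return e+d*(z-e[2])/d[2]
def proj(s,p):
    c=Rm(s['attitude']).T@(np.array(p)-np.array(s['eye'])); q=np.array(s['camera_matrix'])@c; return q[:2]/q[2]
def tri(*obs):
    A=0;b=0
    for s,u,v in obs:
        e,d=ray(s,u,v); d=d/np.linalg.norm(d); P=np.eye(3)-np.outer(d,d); A=A+P; b=b+P@e
    return np.linalg.solve(A,b)
E
python3 - <<'E'
from h import *
import pickle
S={n:snap(n,n+'0.png') for n in('scene','side','wrist')}
pickle.dump(S,open('s0.pkl','wb'))
for n in S: print(n,S[n]['eye'],S[n]['attitude'],S[n]['camera_matrix'])
print(readout.sense(),robot.grip_depth)
a=cv2.imread('pics/scene0.png')
E
```

```text
pics
scene [ 0.98751891 -0.71560332  0.9270157 ] [-2.29839883 -0.0149125   0.50890376] [[521.59607073   0.         268.07833339]
 [  0.         521.59607073 219.83997643]
 [  0.           0.           1.        ]]
side [0.21471307 1.24776717 0.91976436] [-2.11933862  0.02041152 -2.86571861] [[500.24161659   0.         276.29821434]
 [  0.         500.24161659 214.93447462]
 [  0.           0.           1.        ]]
wrist [ 0.26709313 -0.42743775  0.37375558] [ 2.86912878e+00  2.85582543e-03 -1.14712157e+00] [[333.55659904   0.         276.52144148]
 [  0.         333.55659904 214.67331653]
 [  0.           0.           1.        ]]
{'clock': 0.15, 'joint_pos': array([-1.14797580e+00,  2.41290436e-01,  4.04934300e-03,  1.33521207e+00,
       -8.02294998e-06,  1.57079352e+00]), 'joint_vel': array([-0.00211175, -0.00066638,  0.00493795,  0.00062205,  0.00057659,
        0.00010634]), 'tau': array([ 6.61103022e-04, -3.72635400e+01,  2.52638268e+01,  1.23641759e-02,
        4.94388487e-06,  3.91592337e-06]), 'eef_pos': array([ 0.20496916, -0.45553362,  0.23059822]), 'orientation': array([-3.13993582e+00,  8.01828254e-06,  4.22823347e-01]), 'force': array([-0.06019401, -0.51885562, -0.49265695]), 'wrist_torque': array([-0.04286306, -0.04123585, -0.00062311]), 'grasp_force': 0.0, 'gripper_width': 0.085407341461102} 0.0187
```

View pics/scene0.png

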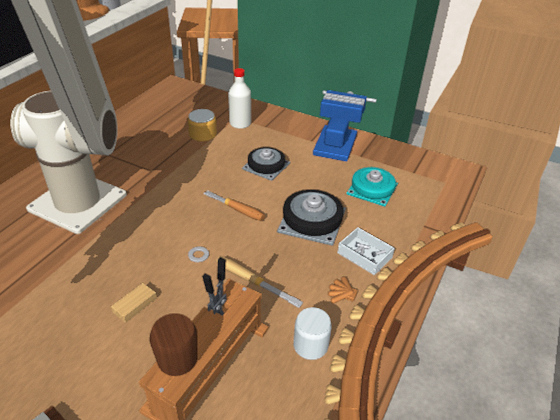

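View pics/side0.png

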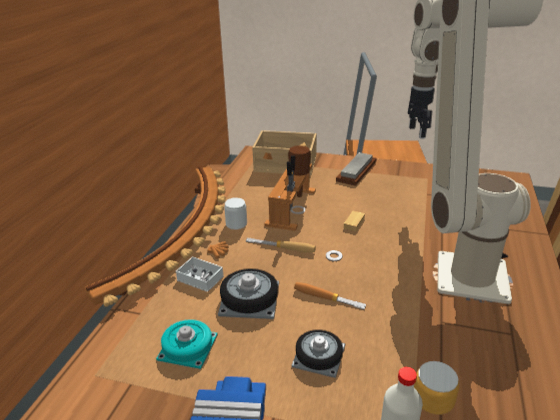

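Scene view: the large black wheel with the stub is at (314,208). The look-alikes are a small black one at (266,161) and a turquoise one at (373,183), so I choose the large black one. The pliers stand at (216,285) in the rack's far slot, with the mallet at (174,345) in the other. The side view agrees: stub (249,288), pliers (291,175).

```bash
python3 - <<'E'
from h import *
a=cv2.imread('pics/scene0.png');b=cv2.imread('pics/side0.png')
def c(im,x,y,w,h,f): return cv2.resize(im[y:y+h,x:x+w],None,fx=f,fy=f,interpolation=cv2.INTER_CUBIC)
top=np.hstack([c(a,140,240,130,100,3),c(a,265,170,100,75,4)])
bot=np.hstack([c(b,255,140,75,55+20,5)[:300,:375],c(b,205,255,100,75,4)])
w=max(top.shape[1],bot.shape[1])
P=lambda i:cv2.copyMakeBorder(i,0,0,0,w-i.shape[1],cv2.BORDER_CONSTANT)
cv2.imwrite('pics/crop1.png',np.vstack([P(top),P(bot)])); print(w)
E
```

```text
790
```

View pics/crop1.png

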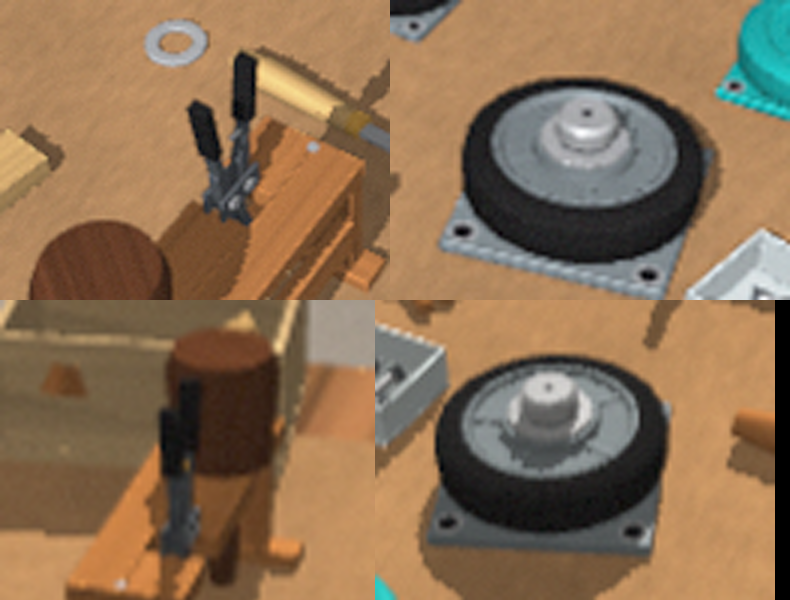

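The crop confirms it: the large black stub's end has its centre hole at scene (314.5,198.3) and side (248.3,277). The grip tops are at scene (206.7,275) and (222,259), side (293,156) and (288.6,162).

```bash
python3 - <<'E'
from h import *
import pickle
S=pickle.load(open('s0.pkl','rb'));a,b=S['scene'],S['side']
T=lambda n,p,q:print(n,tri((a,*p),(b,*q)).round(4), [ (proj(s,tri((a,*p),(b,*q)))-np.array(x)).round(1) for s,x in((a,p),(b,q))])
T('stub',(314.5,198.2),(248.2,277))
T('gripM',(206.7,275),(293,156.4)); T('gripF',(222,259),(288.6,162.4))
T('screw',(244.3,289),(279.2,196.6))
for p in [(228.3,279.3),(260.7,293.3)]: print(plane(a,*p,.115))
for p in [(268.6,196.4),(292.4,199.4)]: print(plane(b,*p,.115))
# plate corners of board other end & edge in scene
print('stub78',plane(a,314.5,198.2,.0785),plane(b,248.2,277,.0785))
# top end of shaft silhouettes by z for the wheel: dark ellipse centroid at z~.052
for s in(a,b):
    im=cv2.cvtColor(s['pixels'],cv2.COLOR_RGB2HSV); m=(im[...,2]<50).astype(np.uint8)
    cs,_=cv2.findContours(m,cv2.RETR_EXTERNAL,cv2.CHAIN_APPROX_NONE)
    t=(314,210) if s is a else (249,290)
    for c in cs:
        if cv2.contourArea(c)>600:
            x,y,w,h=cv2.boundingRect(c)
            if abs(x+w/2-t[0])<15 and abs(y+h/2-t[1])<20: print('wheel',x,y,w,h,plane(s,x+w/2,y+h/2,.033))
E
```

```text
stub [0.5947 0.2545 0.0787] [array([-0.9, -0.1]), array([-0.9,  0.1])]
gripM [ 0.5871 -0.2088  0.225 ] [array([-1.3, -0.4]), array([-0.7,  0.2])]
gripF [ 0.5895 -0.1614  0.2251] [array([-1.1, -0.3]), array([-0.7,  0.2])]
screw [ 0.6131 -0.1243  0.1164] [array([-1.3, -0.3]), array([-0.8,  0.2])]
[ 0.57276447 -0.11655684  0.115     ]
[ 0.64966933 -0.11580225  0.115     ]
[ 0.64571414 -0.12147423  0.115     ]
[ 0.56486437 -0.12076355  0.115     ]
stub78 [0.59683541 0.25562142 0.0785    ] [0.59252964 0.25337467 0.0785    ]
wheel 283 190 60 46 [0.59876374 0.25024483 0.033     ]
wheel 220 269 58 44 [0.5914317  0.25689459 0.033     ]
```

```bash
cat >> h.py <<'E'
def go(p,yaw,n=12,sm=.09,rm=.48,R=None):
    """print dp/twist per call for stepping to TCP p, tool down with yaw"""
    s=readout.sense(); x=s['eef_pos'].copy(); Rc=Rm(s['orientation']); Rt=Ro.from_euler('xyz',[np.pi,0,yaw]).as_matrix() if R is None else R
    print('t',round(s['clock'],2),'pos',x.round(4),'rpy',s['orientation'].round(4),'q',s['joint_pos'].round(2),'F',s['force'].round(1),'w',round(s['gripper_width'],4),'g',s['grasp_force'])
    for i in range(n):
        d=np.array(p)-x; r=Ro.from_matrix(Rc.T@Rt).as_rotvec()
        f=min(1,sm/max(np.abs(Rc.T@d).max(),1e-9)); g=min(1,rm/max(np.abs(r).max(),1e-9))
        print('dp',(Rc.T@d*f/.1).round(3),'tw',(r*g/.5).round(3))
        x=x+d*f; Rc=Rc@Ro.from_rotvec(r*g).as_matrix()
        if f==1 and g==1: break
E
python3 -c "
from h import *
go([.57,-.185,.29],np.pi-.001)"
```

```text
t 0.15 pos [ 0.205  -0.4555  0.2306] rpy [-3.1399  0.      0.4228] q [-1.15  0.24  0.    1.34 -0.    1.57] F [-0.1 -0.5 -0.5] w 0.0854 g 0.0
dp [ 0.9   -0.197 -0.12 ] tw [-0.    -0.001 -0.96 ]
dp [ 0.9    0.244 -0.122] tw [-0.    -0.001 -0.96 ]
dp [ 0.9   0.83 -0.16] tw [-0.    -0.001 -0.96 ]
dp [ 0.324  0.9   -0.126] tw [-0.    -0.001 -0.96 ]
dp [-0.068  0.504 -0.067] tw [-0.    -0.001 -0.96 ]
dp [0. 0. 0.] tw [-0.    -0.001 -0.636]
```

Request:
{"name": "step_arm", "arguments": {"motion": [{"dp":[0.9,-0.2,-0.5],"twist":[0,0,-0.96],"claw":1},{"dp":[0.9,-0.2,-0.5],"twist":[0,0,-0.96],"claw":1},{"dp":[0.9,-0.2,-0.5],"twist":[0,0,-0.96],"claw":1},{"dp":[0.9,-0.2,-0.5],"twist":[0,0,-0.96],"claw":1}]}}

```text
clock: 0.55
eef_pos: [0.2803, -0.4003, 0.282]
orientation: [3.14, 0.001, 0.907]
force: [-0.0, -0.0, -0.6]
gripper_width: 0.0854
grasp_force: 0.0
```

Request:
{"name": "step_arm", "arguments": {"motion": [{"dp":[0.9,0.24,-0.1],"twist":[0,0,-0.96],"claw":1},{"dp":[0.9,0.24,-0.1],"twist":[0,0,-0.96],"claw":1},{"dp":[0.9,0.24,-0.1],"twist":[0,0,-0.96],"claw":1},{"dp":[0.9,0.24,-0.1],"twist":[0,0,-0.96],"claw":1}]}}

```text
clock: 0.95
eef_pos: [0.3538, -0.3444, 0.2903]
orientation: [-3.14, -0.001, 1.385]
force: [0.8, -0.3, -0.4]
gripper_width: 0.0856
grasp_force: 0.0
```

Request:
{"name": "step_arm", "arguments": {"motion": [{"dp":[0.9,0.83,0],"twist":[0,0,-0.96],"claw":1},{"dp":[0.9,0.83,0],"twist":[0,0,-0.96],"claw":1},{"dp":[0.9,0.83,0],"twist":[0,0,-0.96],"claw":1},{"dp":[0.9,0.83,0],"twist":[0,0,-0.96],"claw":1}]}}

```text
clock: 1.35
eef_pos: [0.4534, -0.2707, 0.2896]
orientation: [-3.14, -0.002, 1.867]
force: [-1.4, -0.4, -0.1]
gripper_width: 0.0859
grasp_force: 0.0
```

Request:
{"name": "step_arm", "arguments": {"motion": [{"dp":[0.32,0.9,0],"twist":[0,0,-0.96],"claw":1},{"dp":[0.32,0.9,0],"twist":[0,0,-0.96],"claw":1},{"dp":[0.32,0.9,0],"twist":[0,0,-0.96],"claw":1},{"dp":[0.32,0.9,0],"twist":[0,0,-0.96],"claw":1}]}}

```text
clock: 1.75
eef_pos: [0.5292, -0.2152, 0.2893]
orientation: [-3.14, -0.003, 2.345]
force: [0.4, -0.2, -0.0]
gripper_width: 0.0855
grasp_force: 0.0
```

```bash
python3 -c "
from h import *
go([.57,-.185,.29],np.pi-.001)"
```

```text
t 1.75 pos [ 0.5292 -0.2152  0.2893] rpy [-3.1399e+00 -2.9000e-03  2.3447e+00] q [-0.39  0.38  0.34  1.54 -0.    0.41] F [ 0.4 -0.2 -0. ] w 0.0855 g 0.0
dp [-0.069  0.503 -0.008] tw [-0.001 -0.004 -0.96 ]
dp [0. 0. 0.] tw [-0.    -0.003 -0.632]
```

Request:
{"name": "step_arm", "arguments": {"motion": [{"dp":[-0.07,0.5,0],"twist":[0,0,-0.96],"claw":1},{"dp":[-0.07,0.5,0],"twist":[0,0,-0.96],"claw":1},{"dp":[-0.07,0.5,0],"twist":[0,0,-0.96],"claw":1},{"dp":[-0.07,0.5,0],"twist":[0,0,-0.96],"claw":1}]}}

```text
clock: 2.15
eef_pos: [0.5692, -0.1863, 0.2897]
orientation: [-3.141, -0.003, 2.821]
force: [0.1, 0.5, 0.3]
gripper_width: 0.0853
grasp_force: 0.0
```

Request:
{"name": "step_arm", "arguments": {"motion": [{"dp":[0,0,0],"twist":[0,0,-0.63],"claw":1},{"dp":[0,0,0],"twist":[0,0,-0.63],"claw":1},{"dp":[0,0,0],"twist":[0,0,-0.63],"claw":1},{"dp":[0,0,0],"twist":[0,0,-0.63],"claw":1}]}}

```text
clock: 2.55
eef_pos: [0.5692, -0.1863, 0.2909]
orientation: [3.141, -0.001, 3.132]
force: [-0.9, -0.8, -0.8]
gripper_width: 0.0855
grasp_force: 0.0
```

```bash
python3 -c "
from h import *
import pickle
s=snap('wrist','w1.png'); pickle.dump(s,open('w1.pkl','wb'))
go([.588,-.185,.29],np.pi-.001)"
```

```text
t 2.6 pos [ 0.5693 -0.1862  0.291 ] rpy [ 3.1415e+00 -6.0000e-04  3.1329e+00] q [-0.32  0.43  0.43  1.57 -0.   -0.31] F [-1.2  0.6 -0.4] w 0.0854 g 0.0
dp [-0.187  0.014  0.01 ] tw [ 0.    -0.001 -0.015]
```

View pics/w1.png

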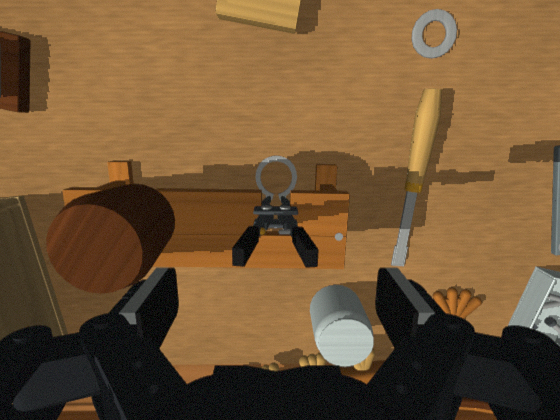

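The wrist view shows the pliers centred between the fingers: ring (276,179), joint plates (276,217), grips (243,247) and (307,247). The rack's front edge is level at row ~191.

```bash
python3 -c "
from h import *
import pickle
s=pickle.load(open('w1.pkl','rb'))
im=cv2.cvtColor(s['pixels'],cv2.COLOR_RGB2HSV)
m=(im[150:200,245:310,1]<60)&(im[150:200,245:310,2]>90)
y,x=np.nonzero(m); print('ring px',x.min()+245,x.max()+245,y.min()+150,y.max()+150)
m=(im[225:270,225:325,2]<45); y,x=np.nonzero(m); print('grips',x.min()+225,x.max()+225,y.min()+225,y.max()+225)
cx=(x.min()+x.max())/2+225
print(plane(s,cx,250,.227),plane(s,276,179,.037),plane(s,276,217,.135))
for u in (233,249,301,317): print(u,plane(s,u,262,.227), plane(s,u,232,.227))
for u,v in((65,190),(348,193),(345,267)):print(plane(s,u,v,.115))
print('fingers mid',proj(s,[.5693,-.1862,.31]))
"
```

```text
ring px 256 296 156 199
grips 233 317 225 266
[ 0.58299756 -0.18694072  0.227     ] [ 0.56749565 -0.18611358  0.037     ] [ 0.58670931 -0.18629802  0.135     ]
233 [ 0.59137017 -0.21524723  0.227     ] [ 0.57012704 -0.2143151   0.227     ]
249 [ 0.59146999 -0.20449752  0.227     ] [ 0.57022255 -0.20384102  0.227     ]
301 [ 0.59179452 -0.16954845  0.227     ] [ 0.57053309 -0.1697884   0.227     ]
317 [ 0.59189441 -0.15879103  0.227     ] [ 0.57062867 -0.15930701  0.227     ]
[ 0.56328826 -0.39136506  0.115     ]
[ 0.56872222 -0.11581328  0.115     ]
[ 0.64726632 -0.11505352  0.115     ]
fingers mid [275.9088736  293.71799747]
```

Request:
{"name": "step_arm", "arguments": {"motion": [{"dp":[-0.18,0,0],"twist":[0,0,0.024],"claw":1},{"dp":[-0.18,0,0.3],"twist":[0,0,0.024],"claw":1},{"dp":[-0.18,0,0.6],"twist":[0,0,0.024],"claw":1},{"dp":[-0.18,0,0.8],"twist":[0,0,0.024],"claw":1},{"dp":[-0.18,0,0.8],"twist":[0,0,0.024],"claw":1}]}}

```text
clock: 3.1
eef_pos: [0.5854, -0.1853, 0.2075]
orientation: [3.139, -0.007, 3.123]
force: [0.0, -0.0, -0.4]
gripper_width: 0.0855
grasp_force: 0.0
```

```bash
python3 -c "
from h import *
s=snap('wrist','w2.png'); snap('side','sd2.png')
go([.5875,-.1865,.185],np.pi-.02)"
```

```text
t 3.2 pos [ 0.5876 -0.1859  0.2116] rpy [ 3.1415e+00 -4.0000e-04  3.1240e+00] q [-0.31  0.48  0.31  1.39 -0.   -0.29] F [-0.   0.9  1.2] w 0.0856 g 0.0
dp [ 0.    -0.006  0.266] tw [ 0.    -0.001  0.005]
```

View pics/w2.png

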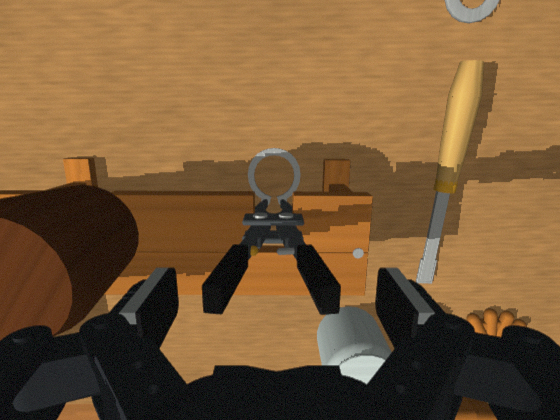

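The grips sit between the fingers, with their midline at x≈271.5 and the fingers' at 277. I'll shift about 1.5 mm, descend and close.

Request:
{"name": "step_arm", "arguments": {"motion": [{"dp":[0,-0.015,0.13],"twist":[0,0,0],"claw":1},{"dp":[0,-0.015,0.26],"twist":[0,0,0],"claw":1},{"dp":[0,-0.015,0.26],"twist":[0,0,0],"claw":1},{"dp":[0,-0.015,0.26],"twist":[0,0,0],"claw":0.7},{"dp":[0,-0.015,0.26],"twist":[0,0,0],"claw":0.5}]}}

```text
clock: 3.7
eef_pos: [0.5885, -0.1876, 0.1871]
orientation: [-3.141, 0.003, 3.125]
force: [0.5, -0.5, -0.5]
gripper_width: 0.0592
grasp_force: 0.0
```

Request:
{"name": "step_arm", "arguments": {"motion": [{"dp":[0,0,0],"twist":[0,0,0],"claw":0.3},{"dp":[0,0,0],"twist":[0,0,0],"claw":0.15},{"dp":[0,0,0],"twist":[0,0,0],"claw":0},{"dp":[0,0,0],"twist":[0,0,0],"claw":0}]}}

```text
clock: 4.1
eef_pos: [0.5899, -0.1878, 0.1901]
orientation: [-3.14, 0.008, 3.126]
force: [-0.9, 1.0, 11.3]
gripper_width: 0.027
grasp_force: 61.2
```

Request:
{"name": "step_arm", "arguments": {"motion": [{"dp":[0,0,0],"twist":[0,0,0],"claw":0},{"dp":[0,0,0],"twist":[0,0,0],"claw":0},{"dp":[0,0,0],"twist":[0,0,0],"claw":0}]}}

```text
clock: 4.4
eef_pos: [0.5899, -0.1878, 0.1901]
orientation: [-3.14, 0.008, 3.126]
force: [-1.0, 0.5, 11.5]
gripper_width: 0.0269
grasp_force: 61.2
```

```bash
python3 -c "
from h import *
s=snap('wrist','w3.png')
go([.5875,-.1875,.185],np.pi-.02)"
```

```text
t 4.45 pos [ 0.5899 -0.1878  0.19  ] rpy [-3.1396  0.0083  3.1257] q [-0.31  0.49  0.26  1.33  0.   -0.29] F [-1.2  0.8 11.9] w 0.027 g 61.22214674949646
dp [0.025 0.003 0.05 ] tw [-0.004  0.017  0.008]
```

View pics/w3.png

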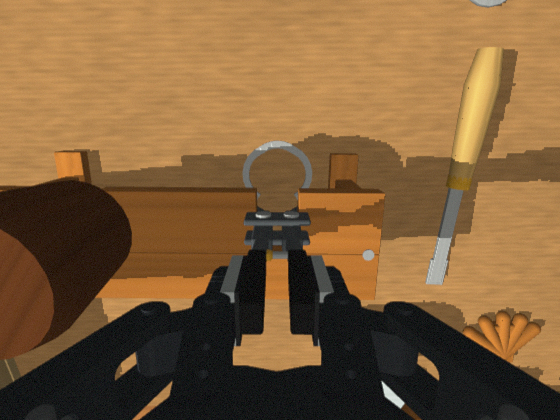

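Grasped. The ring is now visibly wider (243–313 px) and the handles are parallel. Next: lift slightly and draw out.

Request:
{"name": "step_arm", "arguments": {"motion": [{"dp":[0,0,-0.06],"twist":[0,0,0],"claw":0},{"dp":[0,0,-0.12],"twist":[0,0,0],"claw":0},{"dp":[0,0,-0.12],"twist":[0,0,0],"claw":0},{"dp":[0.12,0,-0.12],"twist":[0,0,0],"claw":0},{"dp":[0.25,0,-0.12],"twist":[0,0,0],"claw":0}]}}

```text
clock: 4.95
eef_pos: [0.5644, -0.187, 0.1952]
orientation: [3.141, 0.002, 3.126]
force: [8.6, -1.2, -18.2]
gripper_width: 0.0262
grasp_force: 60.6
```

Request:
{"name": "step_arm", "arguments": {"motion": [{"dp":[0.15,0,0],"twist":[0,0,0],"claw":0},{"dp":[0.3,0,0],"twist":[0,0,0],"claw":0},{"dp":[0.45,0,0],"twist":[0,0,0],"claw":0},{"dp":[0.6,0,0],"twist":[0,0,0],"claw":0},{"dp":[0.6,0,0],"twist":[0,0,0],"claw":0}]}}

```text
clock: 5.45
eef_pos: [0.5066, -0.1845, 0.1913]
orientation: [3.136, 0.004, 3.127]
force: [24.3, -1.1, -36.7]
gripper_width: 0.0258
grasp_force: 61.5
```

```bash
python3 -c "
from h import *
go([.615,.2545,.25],np.pi-.02)"
```

```text
t 5.45 pos [ 0.5066 -0.1845  0.1913] rpy [3.1363 0.004  3.1272] q [-0.35  0.34  0.03  1.26  0.01 -0.34] F [ 24.3  -1.1 -36.7] w 0.0258 g 61.48097634315491
dp [-0.209  0.9   -0.114] tw [0.011 0.008 0.011]
dp [-0.203  0.9   -0.12 ] tw [ 0. -0.  0.]
dp [-0.203  0.9   -0.12 ] tw [0. 0. 0.]
dp [-0.203  0.9   -0.12 ] tw [ 0. -0.  0.]
dp [-0.183  0.811 -0.108] tw [ 0. -0.  0.]
```

The force is 24 N in x and −37 N in z, so something is caught. Looking.

```bash
python3 -c "
from h import *
s=snap('wrist'); a=snap('scene'); b=snap('side')
c=lambda s,x,y,w,h,f:cv2.resize(s['pixels'][y:y+h,x:x+w,::-1],None,fx=f,fy=f,interpolation=cv2.INTER_CUBIC)
r=np.hstack([c(a,130,210,130,100,3),c(b,255,130,100,75,4)])
w=c(s,100,90,360,200,2)
print(r.shape,w.shape)
cv2.imwrite('pics/j1.png',np.vstack([r[:,:720],w[:300]]))
"
```

```text
(300, 790, 3) (400, 720, 3)
```

View pics/j1.png

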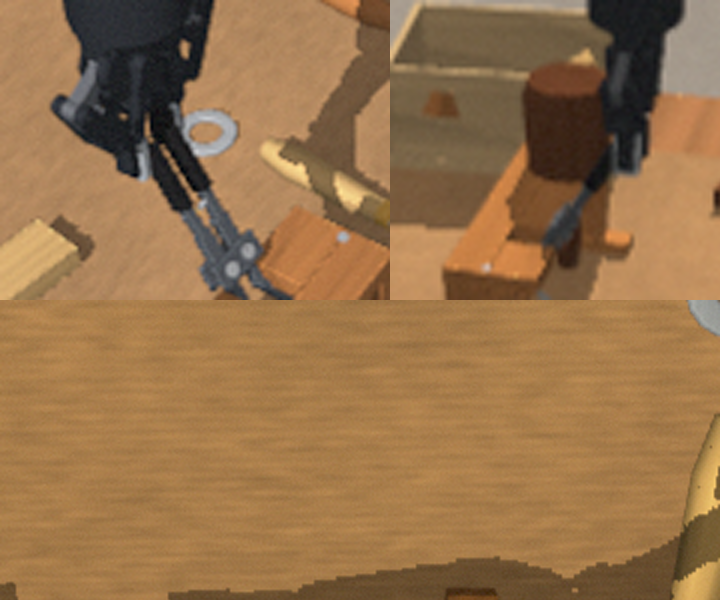

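```bash
python3 -c "
from h import *
import pickle
S=pickle.load(open('s0.pkl','rb'));a,b=S['scene'],S['side']
T=lambda n,p,q:print(n,tri((a,130+p[0]/3,210+p[1]/3),(b,255+(q[0]-390)/4,130+q[1]/4)).round(4))
T('plates',(240,258),(563,225)); T('gripbottom',(192,202),(583,195)); T('gripmid',(182,160),(604,165))
T('bolts mid',(240,258),(568,222))
print(proj(b,[.55,-.187,.15]),proj(a,[.55,-.187,.15]))
s=readout.sense();print(s['wrist_torque'])
"
```

```text
plates [ 0.5663 -0.1831  0.129 ]
gripbottom [ 0.5403 -0.1812  0.1639]
gripmid [ 0.5265 -0.1763  0.1937]
bolts mid [ 0.5647 -0.1845  0.1305]
[301.63559475 181.11772548] [198.43840336 286.36435995]
[-0.17637707 -4.39404578  0.01336472]
```

The lift jammed the spread jaws under the board, and the pliers then tilted about 32° in the grip, with the plates still at (0.566, −0.184). I'll back up to bring them upright again.

Request:
{"name": "step_arm", "arguments": {"motion": [{"dp":[-0.1,0,0.05],"twist":[0,0,0],"claw":0},{"dp":[-0.2,0,0.05],"twist":[0,0,0],"claw":0},{"dp":[-0.3,0,0.05],"twist":[0,0,0],"claw":0},{"dp":[-0.3,0,0.05],"twist":[0,0,0],"claw":0}]}}

```text
clock: 6.0
eef_pos: [0.5314, -0.1868, 0.1966]
orientation: [-3.14, -0.001, 3.125]
force: [-10.7, 1.2, 17.0]
gripper_width: 0.0255
grasp_force: 66.4
```

Request:
{"name": "step_arm", "arguments": {"motion": [{"dp":[-0.1,0,0],"twist":[0,0,0],"claw":0},{"dp":[-0.2,0,0],"twist":[0,0,0],"claw":0},{"dp":[-0.3,0,0],"twist":[0,0,0],"claw":0},{"dp":[-0.3,0,0],"twist":[0,0,0],"claw":0}]}}

```text
clock: 6.4
eef_pos: [0.5649, -0.1876, 0.1999]
orientation: [-3.138, 0.009, 3.125]
force: [-5.1, 1.4, 23.4]
gripper_width: 0.0256
grasp_force: 71.1
```

```bash
python3 -c "
from h import *
s=snap('wrist'); a=snap('scene'); b=snap('side')
c=lambda s,x,y,w,h,f:cv2.resize(s['pixels'][y:y+h,x:x+w,::-1],None,fx=f,fy=f,interpolation=cv2.INTER_CUBIC)
r=np.hstack([c(a,150,210,120,100,3),c(b,255,130,100,75,4)[:300,:360]])
w=c(s,100,110,360,200,2)
cv2.imwrite('pics/j2.png',np.vstack([r,w[:300]]))
print(readout.sense()['wrist_torque'])
"
```

```text
[ 0.41427398  1.33926762 -0.15102113]
```

View pics/j2.png

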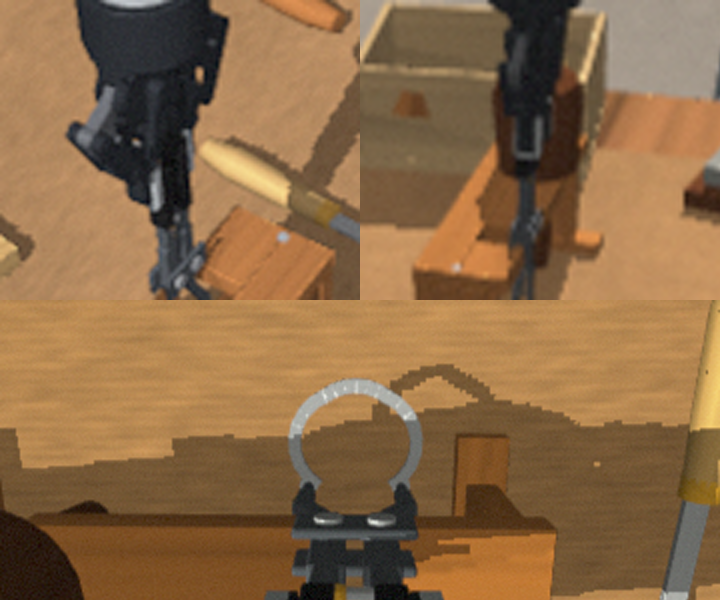

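```bash
python3 -c "
from h import *
import pickle
s=snap('wrist'); pickle.dump(s,open('w4.pkl','wb'))
go([.56,-.187,.2],np.pi-.02)
a=snap('scene'); b=snap('side')
# plates triangulation from crop coords of j2
p=(150+181/3,210+270/3); q=(255+(530-360)/4,130+226/4)
print('plates',tri((a,*p),(b,*q)))
p=(150+172/3,210+215/3); q=(255+(528-360)/4,130+165/4)
print('gripbot',tri((a,*p),(b,*q)))
im=cv2.cvtColor(s['pixels'],cv2.COLOR_RGB2HSV)
print('bolts', plane(s,277.5,220,.130),'edge',plane(s,330,221,.115))
# ring by tips: diameter known -> range. inner/outer extents
m=(im[140:205,235:320,1]<70)&(im[140:205,235:320,2]>90); y,x=np.nonzero(m); print(x.min()+235,x.max()+235,y.min()+140,y.max()+140)
"
```

```text
t 6.6 pos [ 0.5647 -0.1877  0.1999] rpy [-3.1384  0.01    3.1251] q [-0.32  0.44  0.2   1.33 -0.   -0.3 ] F [-4.6  1.4 22.5] w 0.0258 g 71.0110867023468
dp [ 0.047  0.006 -0.001] tw [-0.006  0.02   0.007]
plates [ 0.57022703 -0.1884045   0.12474518]
gripbot [ 0.57086627 -0.19068086  0.18083701]
bolts [ 0.5601852  -0.18662744  0.13      ] edge [ 0.56614784 -0.14919393  0.115     ]
244 310 149 204
```

Request:
{"name": "step_arm", "arguments": {"motion": [{"dp":[0,0,-0.04],"twist":[0,0,0],"claw":0},{"dp":[0,0,-0.08],"twist":[0,0,0],"claw":0},{"dp":[0,0,-0.08],"twist":[0,0,0],"claw":0}]}}

```text
clock: 7.0
eef_pos: [0.5627, -0.1868, 0.2006]
orientation: [3.141, 0.0, 3.126]
force: [0.1, 0.8, -3.0]
gripper_width: 0.0257
grasp_force: 69.4
```

Request:
{"name": "step_arm", "arguments": {"motion": [{"dp":[0.05,0,0],"twist":[0,0,0],"claw":0},{"dp":[0.1,0,0],"twist":[0,0,0],"claw":0},{"dp":[0.15,0,0],"twist":[0,0,0],"claw":0},{"dp":[0.15,0,0],"twist":[0,0,0],"claw":0}]}}

```text
clock: 7.4
eef_pos: [0.5459, -0.1864, 0.1995]
orientation: [3.141, -0.003, 3.125]
force: [0.2, 0.1, -2.9]
gripper_width: 0.0256
grasp_force: 69.4
```

It now slides free, with only the weight on the wrist. Draw out further.

Request:
{"name": "step_arm", "arguments": {"motion": [{"dp":[0.2,0,0],"twist":[0,0,0],"claw":0},{"dp":[0.4,0,0],"twist":[0,0,0],"claw":0},{"dp":[0.6,0,0],"twist":[0,0,0],"claw":0},{"dp":[0.6,0,0],"twist":[0,0,0],"claw":0},{"dp":[0.6,0,0],"twist":[0,0,0],"claw":0}]}}

```text
clock: 7.9
eef_pos: [0.4874, -0.1857, 0.2003]
orientation: [3.141, 0.0, 3.125]
force: [-0.1, 0.3, -3.1]
gripper_width: 0.0257
grasp_force: 69.4
```

Request:
{"name": "step_arm", "arguments": {"motion": [{"dp":[0.1,0,-0.3],"twist":[0,0,0],"claw":0},{"dp":[0.1,0,-0.6],"twist":[0,0,0],"claw":0},{"dp":[0.1,0,-0.9],"twist":[0,0,0],"claw":0},{"dp":[0.1,0,-0.9],"twist":[0,0,0],"claw":0},{"dp":[0.1,0,-0.9],"twist":[0,0,0],"claw":0}]}}

```text
clock: 8.4
eef_pos: [0.4785, -0.1857, 0.2903]
orientation: [-3.141, 0.001, 3.126]
force: [0.1, -0.4, -3.7]
gripper_width: 0.0255
grasp_force: 69.4
```

```bash
python3 -c "
from h import *
import pickle
s=snap('wrist'); a=snap('scene'); b=snap('side'); pickle.dump((s,a,b),open('w5.pkl','wb'))
c=lambda s,x,y,w,h,f:cv2.resize(s['pixels'][y:y+h,x:x+w,::-1],None,fx=f,fy=f,interpolation=cv2.INTER_CUBIC)
q=proj(a,[.47,-.187,.2]).astype(int);r=proj(b,[.47,-.187,.2]).astype(int);print(q,r)
cv2.imwrite('pics/j3.png',np.vstack([np.hstack([c(a,q[0]-60,q[1]-40,120,100,3),c(b,r[0]-45,r[1]-35,90,75,4)]),c(s,100,110,360,200,2)[:300]]))
go([.615,.2545,.28],np.pi-.02)
"
```

```text
[162 253] [325 170]
t 8.55 pos [ 0.477  -0.1852  0.2883] rpy [ 3.1403 -0.0034  3.126 ] q [-0.37  0.25  0.17  1.49 -0.   -0.35] F [-0.2  0.4 -2.9] w 0.0257 g 69.4249677658081
dp [-0.267  0.9    0.017] tw [ 0.003 -0.007  0.009]
dp [-0.263  0.9    0.017] tw [-0.  0.  0.]
dp [-0.263  0.9    0.017] tw [-0. -0.  0.]
dp [-0.263  0.9    0.017] tw [-0. -0.  0.]
dp [-0.24   0.822  0.015] tw [-0. -0.  0.]
```

View pics/j3.png

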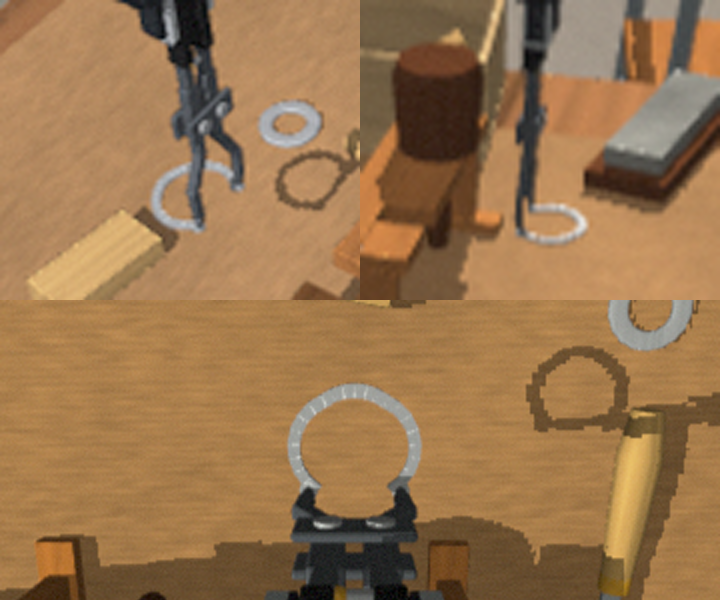

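Pliers clear of the rack, held upright, ring spread (wrist ring centre ≈(277,182)). Now I'll check the grasp tilt by comparing with the upright in-slot view w3.

```bash
python3 -c "
from h import *
import pickle
s,a,b=pickle.load(open('w5.pkl','rb'))
im3=cv2.cvtColor(cv2.imread('pics/w3.png'),cv2.COLOR_BGR2HSV); im5=cv2.cvtColor(s['pixels'],cv2.COLOR_RGB2HSV)
for n,im in(('w3',im3),('w5',im5)):
    m=(im[...,1]<70)&(im[...,2]>90); m[:,:238]=0;m[:,318:]=0;m[:135]=0;m[230:]=0
    col=np.nonzero(m[:,277])[0]; y,x=np.nonzero(m[:205]); print(n,'col277 rows',col,'x',x.min(),x.max(),'row of widest',[ (r,np.nonzero(m[r])[0][[0,-1]]) for r in range(160,205,4) if m[r].any()])
# tool frame camera
R=Rm(readout.sense()['orientation']);p=readout.sense()['eef_pos']
Rc=R.T@Rm(s['attitude']); t=R.T@(np.array(s['eye'])-p); print('cam in tool',t.round(4),Ro.from_matrix(Rc).as_euler('xyz').round(4))
K=np.array(s['camera_matrix'])
def px(x,z,y=0):
    c=Rc.T@(np.array([x,y,z])-t); q=K@c; return (q[:2]/q[2]).round(1)
# pliers in tool frame: tool x=-pliers x, z down. d = origin below TCP ; off = pliers x offset in tool; th tilt
def P(x,z,d,off,th):
    X,Z=-x,-z   # tool axes rel. to origin
    g=d+.0187   # rotate about grasp point (z=-.0187)
    Zg=Z+g
    return off+X*np.cos(th)+Zg*np.sin(th), -.0187-X*np.sin(th)+Zg*np.cos(th)
for nm,d,off,th in [('w3',.065,.002,0),('w5',.075,.002,0),('w5 th+.05',.075,.002,.05),('w5 th-.05',.075,.002,-.05)]:
    print(nm,'far',px(*P(-.0494,-.0865,d,off,th)),'bolt',px(*P(-.0105,0,d,off,th)),'platetop',px(*P(-.0085,.01,d,off,th)),'wid',(px(*P(-.0204,-.0865,d,off,th),.029)-px(*P(-.0204,-.0865,d,off,th),-.029)))
"
```

```text
w3 col277 rows [141 142 143 144 145 146 147 223 224 225] x 243 311 row of widest [(160, array([246, 308])), (164, array([244, 310])), (168, array([243, 311])), (172, array([243, 311])), (176, array([243, 311])), (180, array([243, 310])), (184, array([245, 309])), (192, array([257, 297])), (196, array([257, 297]))]
w5 col277 rows [152 153 154 155 156 157 158 229] x 244 310 row of widest [(160, array([255, 298])), (164, array([251, 302])), (168, array([248, 305])), (172, array([246, 307])), (176, array([245, 309])), (180, array([244, 310])), (184, array([244, 310])), (188, array([244, 309])), (192, array([245, 308])), (196, array([247, 307])), (200, array([250, 303])), (204, array([250, 304]))]
cam in tool [ 6.810e-02 -1.000e-04 -1.449e-01] [-2.7960e-01 -2.0000e-04  1.5698e+00]
w3 far [276.7 139. ] bolt [276.6 207.8] platetop [276.6 215.1] wid [65.1  0.1]
w5 far [276.7 138.3] bolt [276.6 204.1] platetop [276.6 210.8] wid [63.  0.]
w5 th+.05 far [276.7 128.1] bolt [276.6 197.6] platetop [276.6 204.8] wid [63.7  0.1]
w5 th-.05 far [276.7 148.4] bolt [276.6 210.6] platetop [276.6 216.8] wid [62.3  0.1]
```

Request:
{"name": "step_arm", "arguments": {"motion": [{"dp":[-0.26,0.9,0],"twist":[0,0.085,0],"claw":0},{"dp":[-0.26,0.9,0],"twist":[0,0.085,0],"claw":0},{"dp":[-0.26,0.9,0],"twist":[0,0.085,0],"claw":0}]}}

```text
clock: 8.85
eef_pos: [0.5059, -0.0914, 0.2883]
orientation: [3.138, -0.045, 3.132]
force: [-0.6, -0.2, -3.1]
gripper_width: 0.0257
grasp_force: 69.4
```

Request:
{"name": "step_arm", "arguments": {"motion": [{"dp":[-0.26,0.9,0],"twist":[0,0,0],"claw":0},{"dp":[-0.26,0.9,0],"twist":[0,0,0],"claw":0},{"dp":[-0.26,0.9,0],"twist":[0,0,0],"claw":0}]}}

```text
clock: 9.15
eef_pos: [0.5331, -0.002, 0.2873]
orientation: [3.139, -0.045, 3.132]
force: [-0.7, -0.8, -3.3]
gripper_width: 0.0256
grasp_force: 69.4
```

Request:
{"name": "step_arm", "arguments": {"motion": [{"dp":[-0.26,0.9,0],"twist":[0,0,0],"claw":0},{"dp":[-0.26,0.9,0],"twist":[0,0,0],"claw":0},{"dp":[-0.26,0.9,0],"twist":[0,0,0],"claw":0}]}}

```text
clock: 9.45
eef_pos: [0.5604, 0.0873, 0.2859]
orientation: [3.14, -0.045, 3.132]
force: [-0.4, -0.9, -3.0]
gripper_width: 0.0257
grasp_force: 69.4
```

Request:
{"name": "step_arm", "arguments": {"motion": [{"dp":[-0.26,0.9,0],"twist":[0,0,0],"claw":0},{"dp":[-0.26,0.9,0],"twist":[0,0,0],"claw":0},{"dp":[-0.26,0.9,0],"twist":[0,0,0],"claw":0}]}}

```text
clock: 9.75
eef_pos: [0.5876, 0.1766, 0.2841]
orientation: [3.141, -0.045, 3.131]
force: [-0.2, -0.5, -4.0]
gripper_width: 0.0258
grasp_force: 69.4
```

```bash
python3 -c "
from h import *
go([.614,.2545,.29],np.pi-.02)
"
```

```text
t 9.75 pos [0.5876 0.1766 0.2841] rpy [ 3.1406 -0.0454  3.1311] q [0.28 0.51 0.53 1.64 0.01 0.3 ] F [-0.2 -0.5 -4. ] w 0.0258 g 69.425368309021
dp [-0.253  0.782 -0.069] tw [ 0.001 -0.091  0.019]
```

Request:
{"name": "step_arm", "arguments": {"motion": [{"dp":[-0.25,0.78,-0.07],"twist":[0,0,0],"claw":0},{"dp":[-0.25,0.78,-0.07],"twist":[0,0,0],"claw":0},{"dp":[-0.25,0.78,-0.07],"twist":[0,0,0],"claw":0},{"dp":[-0.25,0.78,-0.07],"twist":[0,0,0],"claw":0}]}}

```text
clock: 10.15
eef_pos: [0.6137, 0.2494, 0.2912]
orientation: [-3.139, -0.045, 3.126]
force: [-0.1, -1.1, -3.3]
gripper_width: 0.0258
grasp_force: 69.4
```

```bash
python3 -c "
from h import *
import pickle
s=snap('wrist'); a=snap('scene'); b=snap('side'); pickle.dump((s,a,b),open('w6.pkl','wb'))
c=lambda s,x,y,w,h,f:cv2.resize(s['pixels'][y:y+h,x:x+w,::-1],None,fx=f,fy=f,interpolation=cv2.INTER_CUBIC)
q=proj(a,[.595,.2545,.12]).astype(int);r=proj(b,[.595,.2545,.12]).astype(int);print(q,r)
cv2.imwrite('pics/k1.png',np.vstack([np.hstack([c(a,q[0]-50,q[1]-40,100,75,4),c(b,r[0]-50,r[1]-40,100,75,4)]),c(s,177,110,200,75,4)]))
go([.614,.2545,.29],np.pi-.02)
"
```

```text
[314 185] [246 264]
t 10.3 pos [0.6137 0.2484 0.293 ] rpy [-3.1407 -0.043   3.124 ] q [0.38 0.63 0.76 1.74 0.02 0.39] F [ 0.7  0.4 -2.9] w 0.0257 g 69.43045377731323
dp [-0.003  0.061  0.029] tw [-0.002 -0.086  0.005]
```

View pics/k1.png

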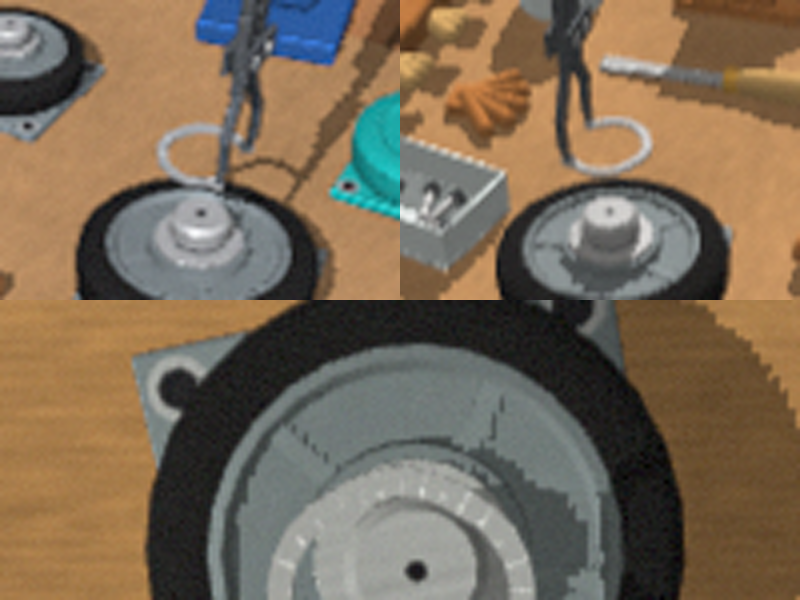

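Wrist crop: the shaft's centre hole is at (280.8,177.5), and the ring spans x 244.5–310.8 with its outer top at row 150. Both outside views show the ring just above the shaft's end and roughly level.

```bash
python3 -c "
from h import *
import pickle
s,a,b=pickle.load(open('w6.pkl','rb'))
print('shaft wrist',plane(s,280.75,177.5,.0785)); 
print('shaft tri3',tri((s,280.75,177.5),(a,314.5,198.2),(b,248.2,277)))
r=tri((a,314.2,183.5),(b,248.5,260.75));print('ring tri',r)
im=cv2.cvtColor(s['pixels'],cv2.COLOR_RGB2HSV)
for z in (.125,.128,.131,.134):
    l=plane(s,244.2,184,z);rr=plane(s,311,184,z);f=plane(s,277.6,150,z+.0015);print(z,'far',f.round(4),'mid y',((l+rr)/2)[1].round(4),'width',np.linalg.norm(l-rr).round(4),'ring mid x',(f[0]+.029).round(4))
print(proj(s,[.595,.2545,.0785]))
"
```

```text
shaft wrist [0.59410353 0.25448002 0.0785    ]
shaft tri3 [0.59446317 0.25455055 0.07867078]
ring tri [0.59269988 0.24898085 0.1292697 ]
0.125 far [0.5631 0.2514 0.1265] mid y 0.251 width 0.0629 ring mid x 0.5921
0.128 far [0.563  0.2514 0.1295] mid y 0.251 width 0.0623 ring mid x 0.592
0.131 far [0.5629 0.2514 0.1325] mid y 0.251 width 0.0617 ring mid x 0.5919
0.134 far [0.5628 0.2514 0.1355] mid y 0.251 width 0.0611 ring mid x 0.5918
[280.77814116 178.33096522]
```

Request:
{"name": "step_arm", "arguments": {"motion": [{"dp":[-0.025,0.04,0],"twist":[0,0,0],"claw":0},{"dp":[-0.03,0.04,0.15],"twist":[0,0,0],"claw":0},{"dp":[-0.04,0.04,0.3],"twist":[0,0,0],"claw":0},{"dp":[-0.04,0.04,0.3],"twist":[0,0,0],"claw":0},{"dp":[-0.04,0.04,0.3],"twist":[0,0,0],"claw":0}]}}

```text
clock: 10.8
eef_pos: [0.6164, 0.2538, 0.2631]
orientation: [-3.141, -0.043, 3.125]
force: [-0.2, 0.8, -2.8]
gripper_width: 0.0256
grasp_force: 69.4
```

```bash
cat > m.py <<'E'
from h import *
go([0,0,0],np.pi,n=0)
s=snap('wrist'); st=readout.sense(); print(st['eef_pos'].round(4))
g=s['pixels'].astype(int).max(2); im=cv2.cvtColor(s['pixels'],cv2.COLOR_RGB2HSV)
# dark hole of shaft end
R=g[160:215,255:300]; m=(R<70).astype(np.uint8); n,l,stt,c=cv2.connectedComponentsWithStats(m)
for i in range(1,n):
    if stt[i,4]<60: print('hole',c[i]+[255,160],stt[i,4],plane(s,*(c[i]+[255,160]),.0785).round(4))
e=cv2.Canny(s['pixels'],40,100)
for r in range(172,200,4): print(r,np.nonzero(e[r,225:330])[0]+225)
for c in (270,277,284): print('col',c,np.nonzero(e[120:215,c])[0]+120)
E
python3 m.py
```

```text
t 10.8 pos [0.6164 0.2538 0.2631] rpy [-3.1414 -0.0429  3.1252] q [0.38 0.63 0.69 1.67 0.02 0.4 ] F [-0.2  0.8 -2.8] w 0.0256 g 69.43518161773682
[0.6168 0.254  0.2638]
hole [275.82608696 177.56521739] 23 [0.5939 0.2541 0.0785]
hole [255.79166667 209.95833333] 24 [0.6265 0.2332 0.0785]
hole [298.06666667 209.46666667] 30 [0.6267 0.2761 0.0785]
172 [228 245 246 260 271 279 291 292 295 300 301 308 322 325 326 328]
176 [228 244 247 248 250 256 259 268 273 274 278 279 292 296 302 303 309 322
 325 328]
180 [228 243 251 256 260 267 274 275 277 278 292 295 304 310 317 328]
184 [225 229 243 249 250 251 258 259 261 264 265 266 268 277 278 279 291 295
 304 310 316 317 318 319 327]
188 [226 230 244 249 252 260 263 271 279 288 289 300 303 306 307 310 314 315
 316 317 327]
192 [228 232 239 240 245 251 255 272 273 274 282 283 284 285 294 298 302 309
 321 322 329]
196 [225 226 229 233 242 244 246 249 250 253 258 259 277 278 279 280 281 282
 292 293 300 303 304 307 327]
col 270 [121 124 142 144 148 154 155 156 158 160 162 163 173 174 186 201]
col 277 [120 121 123 142 144 148 152 159 175 180 181 183 184 195 196 202]
col 284 [121 124 142 144 149 160 163 192 194 195 201]
```

Request:
{"name": "step_arm", "arguments": {"motion": [{"dp":[0,-0.005,0.05],"twist":[0,0,0],"claw":0},{"dp":[0,-0.005,0.1],"twist":[0,0,0],"claw":0},{"dp":[0,-0.005,0.15],"twist":[0,0,0],"claw":0},{"dp":[0,-0.005,0.15],"twist":[0,0,0],"claw":0},{"dp":[0,-0.005,0.15],"twist":[0,0,0],"claw":0}]}}

```text
clock: 11.35
eef_pos: [0.6157, 0.2538, 0.2475]
orientation: [-3.141, -0.043, 3.126]
force: [0.7, 0.4, -2.9]
gripper_width: 0.0254
grasp_force: 69.4
```

```bash
python3 m.py | head -5; python3 - <<'E'
from h import *
import pickle
b=snap('side');a=snap('scene');pickle.dump((a,b),open('w7.pkl','wb'))
# ring brightness: print wrist ring extents by row edges
s=snap('wrist');e=cv2.Canny(s['pixels'],40,100)
print([ (r,(np.nonzero(e[r,235:260])[0]+235).tolist(),(np.nonzero(e[r,295:318])[0]+295).tolist()) for r in(178,180,182,184,186)])
E
```

```text
t 11.35 pos [0.6157 0.2538 0.2475] rpy [-3.1413 -0.0431  3.1259] q [0.38 0.63 0.64 1.62 0.02 0.4 ] F [ 0.7  0.4 -2.9] w 0.0254 g 69.43055748939514
[0.6159 0.2539 0.2478]
hole [275.95652174 180.39130435] 23 [0.5939 0.2542 0.0785]
hole [255.79166667 209.95833333] 24 [0.6223 0.2343 0.0785]
hole [298.06666667 209.46666667] 30 [0.6224 0.2752 0.0785]
[(178, [244, 251, 256], [296, 303, 310]), (180, [243, 251, 256], [297, 304, 310]), (182, [243, 249, 251, 256], [296, 304, 310]), (184, [243, 249, 251, 256], [296, 304, 310]), (186, [243, 249, 251, 257], [295, 304, 310])]
```

Request:
{"name": "step_arm", "arguments": {"motion": [{"dp":[0,0,0.04],"twist":[0,0,0],"claw":0},{"dp":[-0.003,0,0.08],"twist":[0,0,0],"claw":0},{"dp":[-0.005,0,0.12],"twist":[0,0,0],"claw":0},{"dp":[-0.005,0,0.12],"twist":[0,0,0],"claw":0},{"dp":[-0.005,0,0.12],"twist":[0,0,0],"claw":0}]}}

```text
clock: 12.05
eef_pos: [0.6157, 0.2538, 0.2354]
orientation: [-3.141, -0.043, 3.126]
force: [0.4, 0.4, -3.1]
gripper_width: 0.0256
grasp_force: 69.4
```

Request:
{"name": "step_arm", "arguments": {"motion": [{"dp":[0,0,0.02],"twist":[0,0,0],"claw":0},{"dp":[0,0,0.04],"twist":[0,0,0],"claw":0},{"dp":[-0.002,0,0.06],"twist":[0,0,0],"claw":0},{"dp":[-0.002,0,0.06],"twist":[0,0,0],"claw":0},{"dp":[-0.002,0,0.06],"twist":[0,0,0],"claw":0}]}}

```text
clock: 12.55
eef_pos: [0.6158, 0.2538, 0.2297]
orientation: [-3.142, -0.043, 3.126]
force: [0.1, 0.0, -3.2]
gripper_width: 0.0256
grasp_force: 69.4
```

```bash
python3 m.py | head -3; python3 - <<'E'
from h import *
print(readout.sense()['wrist_torque'])
s=snap('wrist');e=cv2.Canny(s['pixels'],40,100)
print([ (r,(np.nonzero(e[r,235:260])[0]+235).tolist(),(np.nonzero(e[r,290:318])[0]+290).tolist()) for r in(178,180,182,184,186)])
print([(c,(np.nonzero(e[135:215,c])[0]+135).tolist()) for c in(268,272,280,284)])
E
```

```text
t 12.55 pos [0.6158 0.2538 0.2297] rpy [-3.1415 -0.0427  3.1258] q [0.38 0.63 0.6  1.58 0.02 0.4 ] F [ 0.1  0.  -3.2] w 0.0256 g 69.43027853965759
[0.6159 0.2539 0.2298]
hole [276.         182.82608696] 23 [0.594  0.2543 0.0785]
[ 0.0488679  -0.05596718 -0.01690995]
[(178, [244, 255, 258], [294, 298, 304, 310]), (180, [243, 250, 254, 257], [294, 298, 304, 310]), (182, [243, 250, 254, 257, 258], [294, 298, 305, 310]), (184, [243, 250, 254, 258], [294, 297, 305, 310]), (186, [243, 254, 258], [294, 297, 305, 310])]
[(268, [144, 146, 150, 152, 153, 154, 160, 163, 166, 189, 202, 206, 208]), (272, [143, 145, 149, 153, 159, 165, 188, 189, 203, 206, 209]), (280, [143, 145, 149, 152, 159, 165, 201, 202, 207, 209]), (284, [143, 145, 149, 152, 153, 159, 163, 166, 199, 200, 206, 208])]
```

The ring is round the shaft with no contact. Lower it in small steps to the washer.

Request:
{"name": "step_arm", "arguments": {"motion": [{"dp":[0,0,0.01],"twist":[0,0,0],"claw":0},{"dp":[0,0,0.02],"twist":[0,0,0],"claw":0},{"dp":[0,0,0.025],"twist":[0,0,0],"claw":0},{"dp":[0,0,0.025],"twist":[0,0,0],"claw":0}]}}

```text
clock: 13.05
eef_pos: [0.6157, 0.2538, 0.2271]
orientation: [-3.142, -0.043, 3.126]
force: [-0.4, 0.1, -2.5]
gripper_width: 0.0256
grasp_force: 69.4
```

Request:
{"name": "step_arm", "arguments": {"motion": [{"dp":[0,0,0.01],"twist":[0,0,0],"claw":0},{"dp":[0,0,0.015],"twist":[0,0,0],"claw":0},{"dp":[0,0,0.015],"twist":[0,0,0],"claw":0}]}}

```text
clock: 13.35
eef_pos: [0.6156, 0.2538, 0.2257]
orientation: [-3.142, -0.043, 3.126]
force: [-0.5, 0.7, -2.3]
gripper_width: 0.0256
grasp_force: 69.4
```

Request:
{"name": "step_arm", "arguments": {"motion": [{"dp":[0,0,0.01],"twist":[0,0,0],"claw":0},{"dp":[0,0,0.01],"twist":[0,0,0],"claw":0},{"dp":[0,0,0.01],"twist":[0,0,0],"claw":0}]}}

```text
clock: 13.65
eef_pos: [0.6156, 0.2539, 0.2247]
orientation: [3.142, -0.043, 3.126]
force: [-0.2, -0.9, -2.4]
gripper_width: 0.026
grasp_force: 69.4
```

Request:
{"name": "step_arm", "arguments": {"motion": [{"dp":[0,0,0.01],"twist":[0,0,0],"claw":0},{"dp":[0,0,0.01],"twist":[0,0,0],"claw":0},{"dp":[0,0,0.01],"twist":[0,0,0],"claw":0}]}}

```text
clock: 13.95
eef_pos: [0.6156, 0.2539, 0.2239]
orientation: [3.142, -0.042, 3.126]
force: [1.1, 0.0, -2.8]
gripper_width: 0.0257
grasp_force: 69.5
```

Request:
{"name": "step_arm", "arguments": {"motion": [{"dp":[0,0,0.01],"twist":[0,0,0],"claw":0},{"dp":[0,0,0.01],"twist":[0,0,0],"claw":0},{"dp":[0,0,0.01],"twist":[0,0,0],"claw":0}]}}

```text
clock: 14.25
eef_pos: [0.6158, 0.2539, 0.2237]
orientation: [3.141, -0.041, 3.126]
force: [0.2, -0.8, 2.2]
gripper_width: 0.0254
grasp_force: 69.8
```

```bash
python3 -c "
from h import *
for i in range(3):
    snap('side'); s=readout.sense();print(s['force'].round(2),s['wrist_torque'].round(3))"
```

```text
[0.04 0.44 2.65] [-0.096  0.044  0.025]
[0.49 0.23 2.49] [-0.09   0.051  0.005]
[ 0.21 -0.82  4.19] [-0.109  0.023  0.018]
```

Request:
{"name": "step_arm", "arguments": {"motion": [{"dp":[0,0,0.01],"twist":[0,0,0],"claw":0},{"dp":[0,0,0.015],"twist":[0,0,0],"claw":0},{"dp":[0,0,0.015],"twist":[0,0,0],"claw":0}]}}

```text
clock: 14.7
eef_pos: [0.6161, 0.254, 0.2235]
orientation: [3.14, -0.039, 3.126]
force: [-0.0, -0.9, 7.8]
gripper_width: 0.0255
grasp_force: 70.1
```

```bash
python3 -c "
from h import *
go([0,0,0],0,n=0)
for i in range(4):
    w=snap('wrist'); s=readout.sense();print(s['force'].round(2),s['wrist_torque'].round(3))
e=cv2.Canny(w['pixels'],40,100)
print([ (r,(np.nonzero(e[r,235:260])[0]+235).tolist(),(np.nonzero(e[r,290:318])[0]+290).tolist()) for r in(178,182,186)])
print([(c,(np.nonzero(e[135:215,c])[0]+135).tolist()) for c in(268,272,280,284)])
K=Rm(w['attitude'])
for n,p in dict(far=[.5943-.029,.2544,.062],farin=[.5943-.0224,.2544,.062],mid=[.5943,.2544,.0605],washfar=[.5943-.029,.2544,.059],shaftfar=[.5943-.0165,.2544,.0785],shaftnear=[.5943+.0165,.2544,.0785]).items(): print(n,proj(w,p).round(1))
"
```

```text
t 14.7 pos [0.6161 0.254  0.2235] rpy [ 3.1404 -0.0392  3.1258] q [0.38 0.63 0.58 1.56 0.02 0.4 ] F [-0.  -0.9  7.8] w 0.0255 g 70.14400005340576
[-0.81 -1.58  7.74] [-0.294  0.269 -0.012]
[-1.52 -1.13  8.08] [-0.224  0.271  0.02 ]
[-0.59 -0.56  8.33] [-0.223  0.232 -0.014]
[-0.33 -0.57  8.53] [-0.27   0.285  0.004]
[(178, [243, 250, 253, 254, 255], [293, 297, 310]), (182, [243, 245, 246, 247, 249, 253, 257], [294, 298, 305, 310]), (186, [243, 248, 249, 253, 257], [294, 298, 302, 304, 310])]
[(268, [143, 145, 149, 153, 159, 162, 166, 203, 208]), (272, [142, 144, 148, 151, 158, 164, 183, 204, 208]), (280, [142, 144, 151, 158, 161, 165, 201, 204, 208, 210]), (284, [142, 145, 148, 152, 158, 160, 162, 166, 199, 203, 207])]
far [275.2 148.9]
farin [275.3 156.3]
mid [275.7 180.6]
washfar [275.2 148.7]
shaftfar [275.4 164.4]
shaftnear [276.  201.8]
```

The ring is on the washer at 8–11 N, with the contact centred a little to the −y edge. A small roll trim will even it.

Request:
{"name": "step_arm", "arguments": {"motion": [{"dp":[0,0.012,-0.003],"twist":[0.015,0,0],"claw":0},{"dp":[0,0.025,-0.003],"twist":[0.03,0,0],"claw":0},{"dp":[0,0.025,-0.003],"twist":[0.03,0,0],"claw":0}]}}

```text
clock: 15.2
eef_pos: [0.6161, 0.2566, 0.2235]
orientation: [-3.127, -0.039, 3.126]
force: [0.4, -0.9, 7.0]
gripper_width: 0.0256
grasp_force: 70.3
```

```bash
python3 -c "
from h import *
for i in range(4):
    w=snap('wrist'); s=readout.sense();print(s['force'].round(2),s['wrist_torque'].round(3),s['eef_pos'].round(4),s['orientation'].round(4))
e=cv2.Canny(w['pixels'],40,100)
print([ (r,(np.nonzero(e[r,235:260])[0]+235).tolist(),(np.nonzero(e[r,290:318])[0]+290).tolist()) for r in(178,182,186)])
"
```

```text
[-0.88 -0.99  7.97] [-0.299  0.216  0.024] [0.6161 0.2565 0.2235] [-3.1274 -0.0395  3.1259]
[-0.22 -1.54  7.09] [-0.181  0.231 -0.042] [0.6161 0.2564 0.2235] [-3.1274 -0.0395  3.1258]
[ 0.17 -0.57  8.41] [-0.231  0.196  0.024] [0.6161 0.2564 0.2236] [-3.1276 -0.0395  3.1257]
[-0.38 -0.82  7.52] [-0.141  0.278 -0.014] [0.6161 0.2564 0.2235] [-3.1276 -0.0396  3.1257]
[(178, [244, 250, 253, 254, 255], [293, 297, 310]), (182, [243, 245, 246, 247, 248, 249, 253, 257], [294, 297, 310]), (186, [244, 249, 253, 257], [294, 297, 310])]
```

```bash
python3 -c "
from h import *
print(robot.job_done())"
```

```text
the job is handed in; nothing more can be done
None
```

I handed the job in with the pliers still held squeezed and the spread ring resting on the washer round the shaft, about 1 mm off the axis. On the first pull the pliers caught in the rack and tilted in the grip, and I freed them; the hand-in gave no verdict.

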